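Put away a pile of parts from a teardown bench

ROBOT

A 6-joint arm with a two-finger parallel gripper is mounted at the origin on the work surface. World frame = base frame: x ahead of the robot, y to its left, z up, the work surface at z = 0. Lengths are in m, angles in rad, forces in N, time in s.
With the tool pointing down it reaches from about 0.35 to 0.975 m from the base axis. Payload 4.9 kg.
Tool frame: the origin (TCP) lies on the centre line of the jaws, within the pads' length; the fingertips stand manip.tip_reach ahead of it and the grasp point (between the pads) is the TCP (manip.tip_reach is the distance from the TCP to the fingertips, in m); z points along the fingers, y is the line along which they close (so a half turn about z gives the same grasp; the last joint's range is limited). The gripper opens to 85 mm and grips with 20 to 120 N. Pads are 22 mm wide; open, the fingers measure 114 mm over their backs; the gripper's body (76 mm by 85 mm) begins 54 mm behind the grasp point. The pads swing forward as they close: fully open they stand 13 mm farther back than shut.
Start: joints at [0.999, 0.053, 1.613, -0, 1.476, -0.119], TCP at [0.273, 0.562, 0.25] pointing down, gripper open.
Joint ranges: [-3.01, 3.01], [-1.01, 2.22], [0.06, 2.58], [-1.02, 4.17], [0.09, 2.62], [-3.14, 3.14]. Speed limits (rad/s): [2.57, 2.57, 3.14, 3.14, 3.14, 3.14].

INTERFACE

Orientations are given as a unit quaternion [w, x, y, z].
In Python, from plant import manip gives the robot as it stands. The module is installed in compiled form; this text tells all that it offers.
- The arm moves only by the tool move_arm, never from a script. Its argument "rows" is a list of rows, each a list of 7 numbers: the shift along the tool's x, y, z in cm, then the turn, a rotation vector about the tool's x, y, z in degrees, then the opening, from -1 (shut) to 1 (fully open). In form: [[tx, ty, tz, ax, ay, az, jaw], ...]. A call has 1 to 20 rows; each row shifts and turns the commanded pose from where the row before left it, along the tool's axes as they then stand; what a row does not reach is not made up. A row lasts 1/12 s, in which the tool goes at most 41.7 mm and 7.16 degrees, less where a joint would pass 70% of its speed; a pose out of reach is approached as far as the arm can. A call is refused whole if a number of a shift passes 4.17 or a number of a turn 7.16, either way. A call with a gripper value outside its range is refused whole. The fingers move at their own pace and stop on an object; the grip force is fixed at half the most. Time passes only in rows, so rows that do not move let the fingers close. It gives the time, the measured TCP pose, the force, the opening and the grip force at its end, in the units of the state.
- manip.state(): the state, without advancing time (a new reading comes with each control period).
- manip.grab_frame(name): name is "scene" or "top" or "wrist"; returns a dict with "img" (400x640x3 uint8, blue, green, red), "mtx" (3x3 intrinsics, pixels), "R" (3x3) and "t" (3): a world point X has camera coordinates R X + t. Camera axes: x right, y down, z forward; pixel columns grow to the right and rows downward; lengths in m; the calibration is good to about 2 mm. A picture is of the moment at which its call begins. There is no depth.
- manip.job_done(): hands the job in; it is judged then, once.
The state is a dict: "time": time; "joint_pos": joint angles; "joint_vel": joint speeds; "joint_efforts": joint torques, N m; "tool_pos": TCP position; "tool_rot": TCP orientation; "contact_force": force on the tool from outside, world axes, zero at the start; "ft_torque": the same for the moment, N m; "gripper_width": opening from 0.0 (shut) to 1.0 (fully open); "grasp_force": force on a finger pad.
Only numpy, scipy, OpenCV 4.12 (cv2) and the standard library are available. Lean on these libraries where they do the work, as an engineer would, in place of code of your own. Each camera call takes 0.05 s, during which the arm holds its last target. There are 200 camera calls.

TASK

Someone left a pile on the electronics bench: a small screwdriver on a finned heat sink, on a fan, on a power supply. Take it apart from the top down: press the screwdriver's handle down into both spring clips of the tool rail until it snaps home, then set the heat sink flat in the round dish, the fan flat in the square tray and the power supply flat in the long tray. Set things down rather than dropping them, and do not push aside the roll of tape or the little screw jar.

Things in the scene. Friction and masses are not known exactly. Their poses are not given: they have to be found in the camera images.
- driver: Precision screwdriver, bare steel, lying on top of the pile. Origin on its long axis at mid-handle; y along it towards the blade. Handle 10 mm diameter, y -50 to +50 mm; 3 mm blade on to +90; end cap to -55. At mid-handle a dark square grip collar 12 x 26 (along y) x 12 mm high; at the start it rests on this, axis 6 mm above the heat sink's top. 45 g.
- heatsink: Aluminium finned heat sink, 40 x 40 x 20 mm high, lying on the fan. Origin at the centre of its underside, z up; fins run along y. About 60 g.
- fan: Square black cooling fan with a wire guard, 60 x 60 x 20 mm high, lying on the power supply. Origin at the centre of its underside, z up. About 70 g.
- supply: Silver metal power supply, 62 (x) x 110 (y) x 28 mm high, standing on the bench under the pile. Origin at the centre of its underside, z up. About 0.32 kg.
- rail: Fixed grey strip 44 (x) x 112 (y) x 6 mm high with two white spring clips open upwards at y -32 and +32 mm, each 12 mm long (y), 24 mm tall; 52 mm free between them. Origin: centre of underside. Jaw lips 7 mm apart spread when the handle is pressed down (about 8 N in all). Home: its axis along y at z = 15 mm, collar midway, blade either way; not snapped: z about 25.
- dish: Round grey dish fixed to the bench, outer diameter 86 mm, inner 80 mm, rim 8 mm high, floor 3 mm thick. Origin at the centre of its underside. The place of the heat sink.
- square_tray: Square grey tray fixed to the bench, outside 86 x 86 mm, inside 80 x 80 mm, rim 8 mm high, floor 3 mm thick. Origin at the centre of its underside, sides along x and y. The place of the fan.
- long_tray: Oblong grey tray fixed to the bench, outside 90 (x) x 138 (y) mm, inside 84 x 132 mm, rim 8 mm high, floor 3 mm thick. Origin at the centre of its underside. The place of the power supply.
- tape: Bystander: roll of pale tape lying flat, 90 mm diameter, 24 mm high, loose. Origin at the centre of its underside.
- jar: Bystander: little closed screw jar with a black cap, 32 mm diameter, 42 mm high, loose. Origin at the centre of its underside.
There are look-alikes about, which are no part of the job. Leave any blue or brown look-alike of the rail alone.

How it is judged:
On the way, in this order (a step that is already met when the one before it is completed fails the run):
1. the screwdriver is snapped home in both clips of the rail (x of driver in the frame of rail between -0.004 and 0.004 m and y of driver in the frame of rail between -0.012 and 0.012 m and z of driver in the frame of rail between 0.011 and 0.0185 m and angle between the y axis of driver and the y axis of rail, either way round below 0.1 rad and linear speed of driver below 0.02 m/s), for 0.2 s.
2. the heat sink lies flat in the round dish (horizontal distance between heatsink and dish below 0.018 m and z of heatsink in the frame of dish between 0.001 and 0.006 m and angle between heatsink's own z axis and vertical below 0.1 rad and linear speed of heatsink below 0.02 m/s), for 0.2 s.
3. the fan lies flat in the square tray (x of fan in the frame of square_tray between -0.018 and 0.018 m and y of fan in the frame of square_tray between -0.018 and 0.018 m and z of fan in the frame of square_tray between 0.001 and 0.006 m and angle between fan's own z axis and vertical below 0.1 rad and linear speed of fan below 0.02 m/s), for 0.2 s.
4. the power supply lies flat in the long tray (x of supply in the frame of long_tray between -0.018 and 0.018 m and y of supply in the frame of long_tray between -0.018 and 0.018 m and z of supply in the frame of long_tray between 0.001 and 0.006 m and angle between supply's own z axis and vertical below 0.1 rad and linear speed of supply below 0.02 m/s), for 0.2 s.
At the end, for the whole second after the job is handed in: Screwdriver in both clips: axis 11-18.5 mm over the rail's underside, within 4 mm sideways, 12 mm lengthways and 0.1 rad of the rail. Others flat (0.1 rad) on their tray floors, underside 1-6 mm over the tray's, within 18 mm of centre (each side; dish: radius). All below 20 mm/s (all of step 1 and all of step 2 and all of step 3 and all of step 4); the robot touches nothing.
It fails at once if one of the four parts is dropped: it moves faster than 0.6 m/s with no finger touching it (a fall of about 2 cm) ((linear speed of driver above 0.6 m/s and contact force between the fingers and driver below 0.02 N) or (linear speed of heatsink above 0.6 m/s and contact force between the fingers and heatsink below 0.02 N) or (linear speed of fan above 0.6 m/s and contact force between the fingers and fan below 0.02 N) or (linear speed of supply above 0.6 m/s and contact force between the fingers and supply below 0.02 N)).
It fails at once if the roll of tape is pushed more than 30 mm from where it was (distance of tape from where it was at the start of the episode above 0.03 m).
It fails at once if the screw jar is pushed more than 30 mm from where it was (distance of jar from where it was at the start of the episode above 0.03 m).
It also fails if it takes over 128 s, if anything falls off the work surface, if the arm or the gripper's body presses on something with over 40 N, if the wrist force passes 120 N, or if a joint passes its speed limit or range.

## Working session

There is one attempt and no reset: what is moved stays moved. The work goes in short steps, Python scripts to look and compute and a tool call to move; the robot and the scene stay as the last step left them, time stands still between calls to the robot, and variables do not carry over. Pictures are saved under pics/ and viewed, at most 14 in all, crops included, and the job is handed in when it is done.

Besides the shell and the picture viewer there is one more tool, called as name([rows], argument=value, ...), one row to a line, values as JSON. move_arm: Moves the arm, as the interface text tells. Its arguments: {"type":"object","properties":{"rows":{"type":"array","items":{"type":"array","items":{"type":"number"}}}},"required":["rows"]}

```bash
mkdir -p pics
cat > h.py <<'E'
import numpy as np, cv2
from plant import manip
def px2w(f,uv,z):
    uv=np.atleast_2d(uv).astype(float)
    d=np.c_[uv,np.ones(len(uv))]@np.linalg.inv(f["mtx"]).T@f["R"]
    c=-f["R"].T@f["t"]
    return c+d*((z-c[2])/d[:,2])[:,None]
def w2px(f,X):
    p=(np.atleast_2d(X)@f["R"].T+f["t"])@f["mtx"].T
    return p[:,:2]/p[:,2:]
E
python3 - <<'E'
from h import *
for n in("scene","top"):
    f=manip.grab_frame(n); cv2.imwrite(f"pics/{n}0.png",f["img"]); print(n,-f["R"].T@f["t"],f["R"].round(2).tolist(),f["mtx"][0,0])
print(manip.state(),manip.tip_reach)
E
```

```text
scene [1.20614116 0.59389185 0.68348362] [[-0.64, 0.77, 0.0], [0.41, 0.35, -0.84], [-0.65, -0.54, -0.54]] 441.09013967589044
top [ 0.26698148 -0.0410456   1.0269524 ] [[-0.0, -1.0, 0.02], [-0.98, -0.0, -0.18], [0.18, -0.02, -0.98]] 400.748566769475
{'time': 0.1, 'joint_pos': array([ 9.98958820e-01,  5.33013856e-02,  1.61418003e+00, -2.17505385e-07,
        1.47597286e+00, -1.19019562e-01]), 'joint_vel': array([ 0.00252935, -0.00195658, -0.00398279,  0.00041555, -0.0005132 ,
        0.00038992]), 'joint_efforts': array([-1.18002749e-04, -3.94899380e+01, -3.71364856e+01, -1.47108240e-04,
        3.91133130e-03,  2.35613939e-06]), 'tool_pos': array([0.27315958, 0.56155633, 0.24916543]), 'tool_rot': array([-3.15070513e-04,  2.24479491e-01,  9.74478369e-01, -8.75864595e-04]), 'contact_force': array([0.85581043, 0.25565036, 0.2987142 ]), 'ft_torque': array([0.0146509 , 0.01072589, 0.04316048]), 'grasp_force': 0.0, 'gripper_width': 1.000835503687367} 0.019
```

View pics/scene0.png

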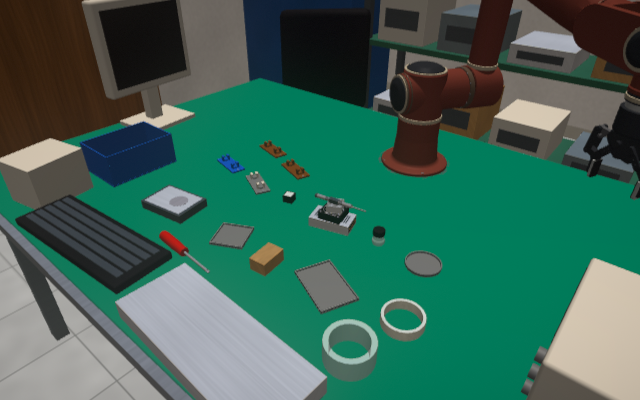

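View pics/top0.png

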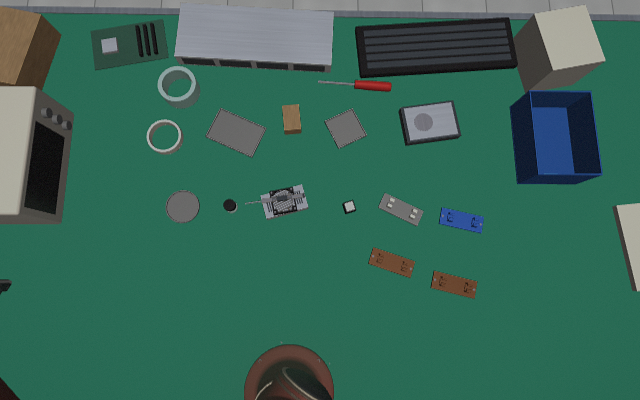

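Top view: grey rail with white clips (400,209), blue look-alike (461,220), brown ones (391,262) and (454,285). The grey one fits the description (grey strip, white clips). Pile (284,201), jar (230,206), dish (182,206), square tray (345,128), long tray (236,132), tape rings (165,136)/(179,85). Confirming in one enlarged crop.

Run:
```python
from h import *
i=cv2.imread("pics/top0.png")
c=i[180:240,235:435]; cv2.imwrite("pics/crop1.png",cv2.resize(c,None,fx=4,fy=4,interpolation=cv2.INTER_CUBIC))
a=cv2.resize(i[100:240,150:270],None,fx=4,fy=4,interpolation=cv2.INTER_CUBIC)
j=cv2.imread("pics/scene0.png")
b=cv2.resize(j[160:250,230:400],None,fx=4.6,fy=4.6,interpolation=cv2.INTER_CUBIC)
cv2.imwrite("pics/crop2.png",b)
```

```text
(no output)
```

View pics/crop1.png

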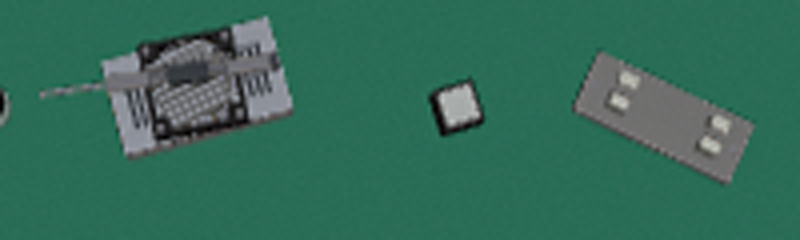

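View pics/crop2.png

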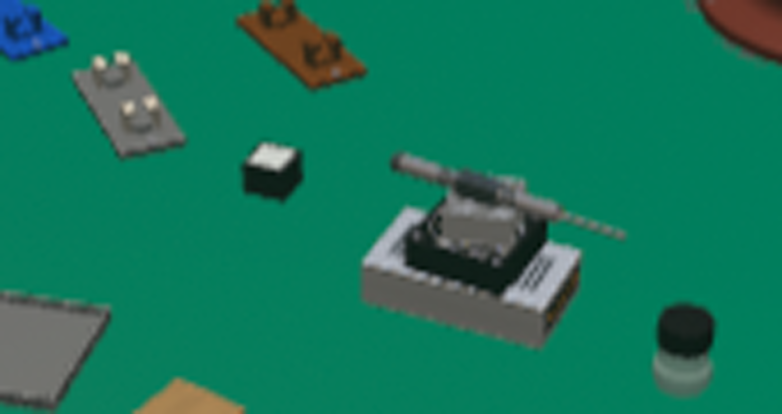

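The crops confirm the grey rail with white clips (crop 1 at (665,117)); the driver lies on the pile with its blade towards the jar (tip (42,95), cap (278,62), collar (188,72)).

Run:
```python
from h import *
f=manip.grab_frame("top")
P=lambda l,z:px2w(f,(np.array(l)+.5)/4-.5+[235,180],z)
def rect(n,l,z):
    w=P(l,z); e=np.roll(w,-1,0)-w; L=np.linalg.norm(e,axis=1); k=e[L.argmax()]
    print(n,w.mean(0).round(4),L.round(3),"long ang",np.degrees(np.arctan2(k[1],k[0])).round(1))
rect("rail",[(600,50),(575,108),(728,183),(753,125)],.006)
rect("supply",[(104,60),(268,17),(293,108),(128,157)],.028)
rect("clips",[(629,79),(619,102),(709,145),(721,123)],.024)
d=P([(42,95),(278,62),(188,72)],.074); print(d.round(4)); v=d[0]-d[1];print(np.linalg.norm(v),np.degrees(np.arctan2(v[1],v[0])))
g=f["img"].astype(int); m=((g.max(2)-g.min(2)<28)&(g.max(2)>45)).astype(np.uint8)
c,_=cv2.findContours(m,cv2.RETR_EXTERNAL,cv2.CHAIN_APPROX_NONE)
for k in c:
    a=cv2.contourArea(k)
    if 60<a<4000:
        b=k[:,0,:]; ctr=b.mean(0)
        if 60<ctr[1]<300: 
            w=(px2w(f,b,.008)[:,:2]*1000).astype(np.float32); r=cv2.minAreaRect(w)
            print(ctr.round(),a,np.round(r[0]),np.round(r[1]),round(r[2],1))
```

```text
rail [ 0.4411 -0.2848  0.006 ] [0.042 0.109 0.042 0.11 ] long ang 63.3
supply [0.4566 0.0159 0.028 ] [0.108 0.061 0.108 0.064] long ang 106.9
clips [ 0.4407 -0.2842  0.024 ] [0.017 0.063 0.016 0.065] long ang 63.9
[[ 0.4415  0.1073  0.074 ]
 [ 0.4623 -0.0346  0.074 ]
 [ 0.4559  0.0198  0.074 ]]
0.14341563175020808 98.3216476610061
[630. 243.] 1443.0 [ 349. -866.] [ 69. 230.] 81.3
[349. 206.] 84.0 [ 447. -152.] [31. 25.] 19.6
[400. 209.] 681.0 [ 440. -284.] [112.  45.] 64.0
[182. 206.] 838.0 [445. 278.] [84. 83.] 47.2
[283. 204.] 891.0 [457.  26.] [ 70. 128.] 15.9
[165. 137.] 951.5 [633. 335.] [101.  89.] 45.8
[345. 128.] 937.0 [ 660. -144.] [88. 86.] 26.3
[236. 132.] 1636.5 [647. 149.] [138.  91.] 65.7
[430. 121.] 1861.5 [ 682. -375.] [104. 148.] 8.8
[179.  87.] 1294.0 [775. 308.] [126. 102.] 28.1
[439.  61.] 718.0 [ 861. -410.] [ 19. 408.] 4.6
```

move_arm([
  [0,0,0,0,0,7,1],
  [0,0,0,0,0,7,1],
  [0,0,0,0,0,7,1],
  [0,0,0,0,0,7,1],
  [0,0,0,0,0,7,1],
  [0,0,0,0,0,7,1],
  [0,0,0,0,0,7,1],
  [0,0,0,0,0,6.7,1],
])

```text
time: 0.82
tool_pos: [0.2733, 0.5618, 0.2497]
tool_rot: [0.0, 0.656, 0.755, -0.0]
contact_force: [0.4, -0.4, 0.1]
gripper_width: 0.997
grasp_force: 0.0
```

move_arm([
  [-2.8,0.5,0,0,0,0,1],
  [-2.8,0.5,0,0,0,0,1],
  [-2.8,0.5,0,0,0,0,1],
  [-2.8,0.5,0,0,0,0,1],
  [-2.8,0.5,0,0,0,0,1],
  [-2.8,0.5,0,0,0,0,1],
  [-2.8,0.5,0,0,0,0,1],
  [-2.8,0.5,0,0,0,0,1],
  [-2.8,0.5,0,0,0,0,1],
  [-2.8,0.5,0,0,0,0,1],
  [-2.8,0.5,0,0,0,0,1],
  [-2.8,0.5,0,0,0,0,1],
  [-2.8,0.5,0,0,0,0,1],
  [-2.8,0.5,0,0,0,0,1],
  [-2.8,0.5,0,0,0,0,1],
  [-2.8,0.5,0,0,0,0,1],
  [-2.8,0.5,0,0,0,0,1],
  [-2.8,0.5,0,0,0,0,1],
  [-2.8,0.5,0,0,0,0,1],
  [-2.8,0.5,0,0,0,0,1],
])

```text
time: 2.48
tool_pos: [0.4538, 0.0211, 0.2501]
tool_rot: [-0.0, 0.654, 0.757, 0.0]
contact_force: [-0.1, 0.0, -0.6]
gripper_width: 1.0
grasp_force: 0.0
```

```bash
cat >> h.py <<'E'
from scipy.spatial.transform import Rotation as Ro
def pose():
    s=manip.state(); q=s["tool_rot"]; R=Ro.from_quat([q[1],q[2],q[3],q[0]]).as_matrix()
    return s,s["tool_pos"],R
def goto(p,yaw):
    "shift needed in tool axes (cm) after turning; yaw = world angle of tool y (deg)"
    s,t,R=pose(); y0=np.degrees(np.arctan2(R[1,1],R[0,1])); dz=-((yaw-y0+90)%180-90)
    a=np.radians(yaw if abs(((y0-dz)-yaw+180)%360-180)<1 else yaw+180)
    Rt=np.array([[np.sin(a),np.cos(a),0],[-np.cos(a),np.sin(a),0],[0,0,-1]]) 
    print("time",round(s["time"],2),"pos",t.round(4),"yaw",y0.round(2),"tilt z",R[:,2].round(4),"F",s["contact_force"].round(1),"w",round(s["gripper_width"],3),"g",round(s["grasp_force"],1))
    Rt=np.c_[np.cross([np.cos(a),np.sin(a),0],[0,0,-1]),[np.cos(a),np.sin(a),0],[0,0,-1]]
    print("turn z deg",round(dz,2),"shift cm",((np.array(p)-t)@Rt*100).round(2))
def wrist(n):
    f=manip.grab_frame("wrist"); cv2.imwrite(f"pics/{n}.png",f["img"]); np.savez(f"pics/{n}.npz",**f); return f
E
sed -i '/^    Rt=np.array/d' h.py
python3 - <<'E'
from h import *
goto([.456,.02,.25],8.3); f=wrist("w1"); print(-f["R"].T@f["t"],f["mtx"][0,0],f["R"].round(2).tolist())
E
```

```text
time 2.48 pos [0.4538 0.0211 0.2501] yaw 8.35 tilt z [-1.e-04  1.e-04 -1.e+00] F [-0.1  0.  -0.6] w 1.0 g 0.0
turn z deg 0.05 shift cm [-0.14  0.21  0.01]
[0.4419326  0.10225392 0.3736404 ] 314.5698749896326 [[0.99, 0.15, -0.0], [0.14, -0.94, 0.32], [0.05, -0.31, -0.95]]
```

View pics/w1.png

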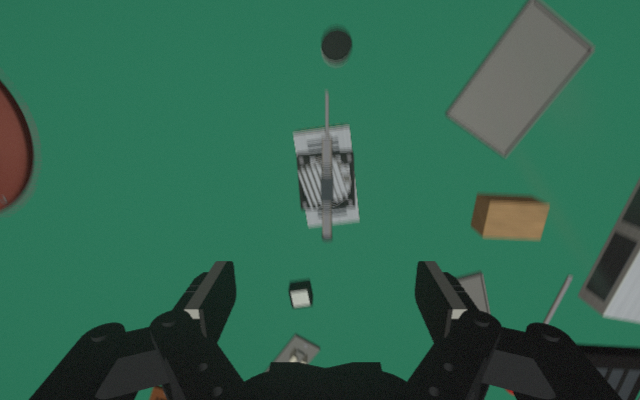

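Wrist view: driver nearly along the image columns (tip (327,90), cap (327,238)), jar at (336,45), dish out of frame. Slight motion blur; take a settled enlarged crop.

move_arm([
  [0,0,0,0,0,0,1],
  [0,0,0,0,0,0,1],
])

```text
time: 2.7
tool_pos: [0.4535, 0.0224, 0.25]
tool_rot: [-0.001, 0.654, 0.756, -0.0]
contact_force: [0.2, 0.1, -0.2]
gripper_width: 0.998
grasp_force: 0.0
```

Run:
```python
from h import *
f=wrist("w2"); cv2.imwrite("pics/crop3.png",cv2.resize(f["img"][80:245,260:400],None,fx=3.6,fy=3.6,interpolation=cv2.INTER_CUBIC))
```

```text
(no output)
```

View pics/crop3.png

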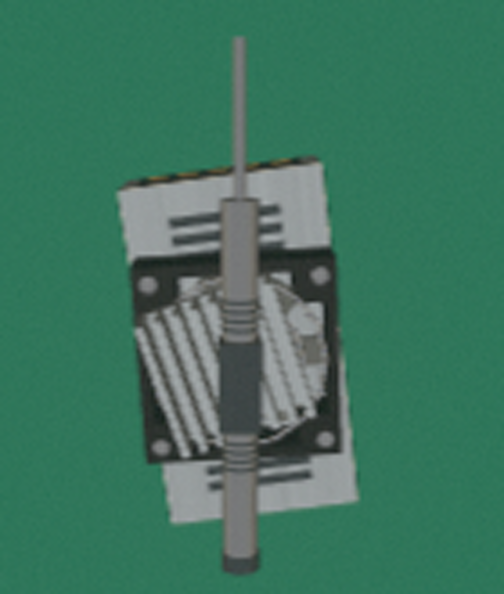

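The crop shows driver (tip (238,37), cap end (240,573), collar (240,385)), heat sink rotated (left edge (137,325)-(183,458), right edge (270,285)-(315,413)), fan corners (133,262),(332,255),(342,455),(148,463).

Run:
```python
from h import *
f=dict(np.load("pics/w2.npz"))
P=lambda l,z:px2w(f,(np.array(l)+.5)/3.6-.5+[260,80],z)
d=P([(238.5,37),(240,573),(238,198)],.074);print(d.round(4)); v=d[0]-d[1];u=v/np.linalg.norm(v);print(np.linalg.norm(v),np.degrees(np.arctan2(v[1],v[0])))
print("origin from tip/cap/handle",d[0]-.09*u,d[1]+.055*u,d[2]-.05*u,"collar",P([(241,338),(241,432)],.080))
def rect(n,l,z):
    w=P(l,z); e=np.roll(w,-1,0)-w; L=np.linalg.norm(e,axis=1)
    print(n,w.mean(0).round(4),L.round(3),np.degrees(np.arctan2(e[:,1],e[:,0])).round(1))
rect("hs",[(137,325),(183,458),(315,413),(270,285)],.068)
rect("fan",[(133,262),(148,463),(342,455),(332,255)],.048)
rect("supply",[(118,190),(172,522),(357,500),(320,163)],.028)
goto([*(d[1]+.055*u)[:2],.0885],8.3)
```

```text
[[ 0.4416  0.1085  0.074 ]
 [ 0.4633 -0.0368  0.074 ]
 [ 0.4472  0.0693  0.074 ]]
0.1469530440815664 98.50578867006925
origin from tip/cap/handle [0.45490259 0.01951158 0.074     ] [0.45519146 0.01758002 0.074     ] [0.45459619 0.01988543 0.074     ] collar [[0.45318903 0.03388338 0.08      ]
 [0.45701908 0.00787048 0.08      ]]
hs [0.451  0.0209 0.068 ] [0.041 0.04  0.039 0.038] [ -64.4   28.1  118.  -154.8]
fan [0.4548 0.0191 0.048 ] [0.062 0.059 0.061 0.057] [ -79.1   10.8  102.7 -169.7]
supply [0.4563 0.0172 0.028 ] [0.109 0.061 0.109 0.061] [ -74.2   15.6  106.  -164.3]
time 2.75 pos [0.4534 0.023  0.25  ] yaw 8.37 tilt z [-7.e-04  5.e-04 -1.e+00] F [1.2 0.3 0.9] w 0.998 g 0.0
turn z deg 0.07 shift cm [-0.56  0.1  16.15]
```

move_arm([
  [-0.04,0.01,2,0,0,0,1],
  [-0.04,0.01,2,0,0,0,1],
  [-0.04,0.01,2,0,0,0,1],
  [-0.04,0.01,2,0,0,0,1],
  [-0.04,0.01,2,0,0,0,1],
  [-0.04,0.01,2,0,0,0,1],
  [-0.04,0.01,1.5,0,0,0,0.6],
  [-0.04,0.01,1,0,0,0,0.2],
  [-0.04,0.01,1,0,0,0,0],
  [0,0,0.5,0,0,0,-0.2],
  [0,0,0,0,0,0,-0.2],
  [0,0,0,0,0,0,-0.2],
])

```text
time: 3.75
tool_pos: [0.4555, 0.0192, 0.0908]
tool_rot: [0.0, 0.654, 0.757, 0.0]
contact_force: [-0.0, -0.1, 0.7]
gripper_width: 0.4
grasp_force: 0.0
```

Run:
```python
from h import *
goto([.4549,.0195,.090],8.4)
f=wrist("w3"); cv2.imwrite("pics/c4.png",cv2.resize(f["img"][60:400,160:480],None,fx=1.7,fy=1.7,interpolation=cv2.INTER_CUBIC))
```

```text
time 3.75 pos [0.4555 0.0192 0.0908] yaw 8.38 tilt z [ 6.e-04 -0.e+00 -1.e+00] F [-0.  -0.1  0.7] w 0.4 g 0.0
turn z deg -0.02 shift cm [ 0.03 -0.05  0.08]
```

View pics/c4.png

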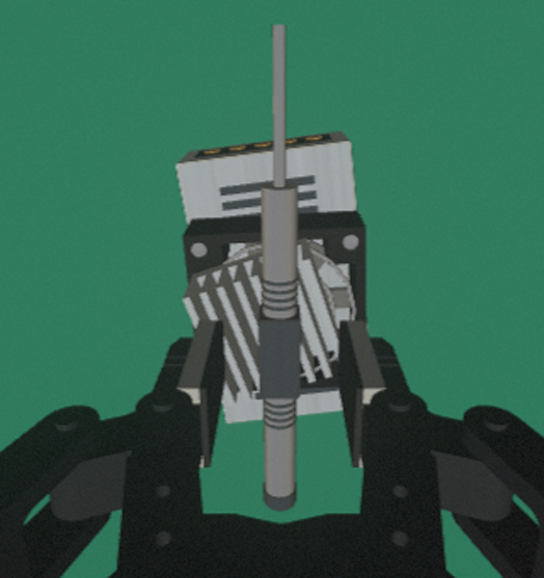

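The fingers straddle the collar (279,357) squarely, at (205,360) and (355,360). Close and lift.

move_arm([
  [0,0,0,0,0,0,-0.4],
  [0,0,0,0,0,0,-0.55],
  [0,0,0,0,0,0,-0.65],
  [0,0,0,0,0,0,-0.75],
  [0,0,0,0,0,0,-1],
  [0,0,0,0,0,0,-1],
  [0,0,0,0,0,0,-1],
  [0,0,0,0,0,0,-1],
  [0,0,0,0,0,0,-1],
  [0,0,-0.2,0,0,0,-1],
  [0,0,-0.4,0,0,0,-1],
  [0,0,-0.5,0,0,0,-1],
  [0,0,-1,0,0,0,-1],
  [0,0,-1.5,0,0,0,-1],
  [0,0,-2,0,0,0,-1],
  [0,0,-2,0,0,0,-1],
  [0,0,-2,0,0,0,-1],
])

```text
time: 5.22
tool_pos: [0.455, 0.0191, 0.1878]
tool_rot: [0.0, 0.654, 0.757, 0.0]
contact_force: [0.5, -0.3, -0.1]
gripper_width: 0.11
grasp_force: 59.3
```

Run:
```python
from h import *
goto([.44,-.2845,.19],64-90)
```

```text
time 5.22 pos [0.455  0.0191 0.1878] yaw 8.36 tilt z [ 3.e-04 -1.e-04 -1.e+00] F [ 0.5 -0.3 -0.1] w 0.11 g 59.3
turn z deg 34.36 shift cm [-27.94  11.96  -0.22]
```

move_arm([
  [0,0,0,0,0,6.872,-1],
  [0,0,0,0,0,6.872,-1],
  [0,0,0,0,0,6.872,-1],
  [0,0,0,0,0,6.872,-1],
  [0,0,0,0,0,6.872,-1],
  [-2,0.5,0,0,0,0,-1],
  [-2,0.5,0,0,0,0,-1],
  [-2,0.5,0,0,0,0,-1],
  [-2,0.5,0,0,0,0,-1],
  [-2,0.5,0,0,0,0,-1],
  [-2,0.5,0,0,0,0,-1],
  [-2,0.5,0,0,0,0,-1],
  [-2,0.5,0,0,0,0,-1],
  [-2,0.5,0,0,0,0,-1],
  [-2,0.5,0,0,0,0,-1],
  [-2,0.5,0.5,0,0,0,-1],
  [-2,0.5,0.5,0,0,0,-1],
  [-2,0.5,0.5,0,0,0,-1],
  [-1.9,0.5,0.5,0,0,0,-1],
])

```text
time: 6.8
tool_pos: [0.3955, -0.2635, 0.167]
tool_rot: [0.0, 0.848, 0.53, 0.0]
contact_force: [0.4, 0.1, -0.4]
gripper_width: 0.114
grasp_force: 59.3
```

move_arm([
  [0,0,0.5,0,0,0,-1],
  [0,0,0.5,0,0,0,-1],
  [0,0,0,0,0,0,-1],
  [0,0,0,0,0,0,-1],
])

```text
time: 7.13
tool_pos: [0.3957, -0.2614, 0.156]
tool_rot: [-0.0, 0.848, 0.53, -0.0]
contact_force: [0.5, 0.0, -1.1]
gripper_width: 0.114
grasp_force: 59.3
```

Run:
```python
from h import *
goto([.44,-.2845,.10],64-90)
f=wrist("w4"); cv2.imwrite("pics/c5.png",cv2.resize(f["img"][30:330,200:550],None,fx=1.9,fy=1.9,interpolation=cv2.INTER_CUBIC))
```

```text
time 7.13 pos [ 0.3957 -0.2614  0.156 ] yaw -25.95 tilt z [-5.e-04  8.e-04 -1.e+00] F [ 0.5  0.  -1.1] w 0.114 g 59.3
turn z deg 0.05 shift cm [-0.13  4.99  5.6 ]
```

View pics/c5.png

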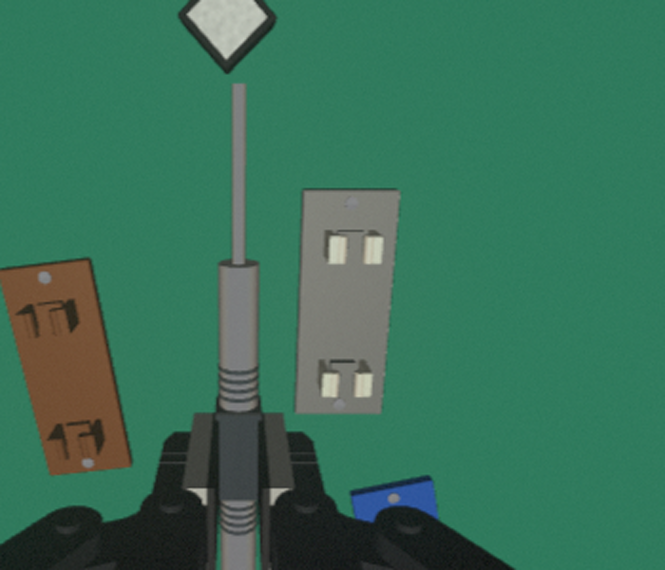

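The crop shows the rail: corners (302,189),(400,189),(382,413),(295,413), clip tops centred (356,249) and (347,385); driver held vertical, tip (239,84), handle front (238,262), collar front (238,413).

Run:
```python
from h import *
f=dict(np.load("pics/w4.npz"))
P=lambda l,z:px2w(f,(np.array(l)+.5)/1.9-.5+[200,30],z)
w=P([(302,189),(295,413),(382,413),(400,189)],.006);e=np.roll(w,-1,0)-w
print("rail",w.mean(0).round(4),np.linalg.norm(e,axis=1).round(4),np.degrees(np.arctan2(e[:,1],e[:,0])).round(1))
c=P([(356,249),(347,385)],.024);v=c[0]-c[1];print("clips",c.mean(0).round(4),np.linalg.norm(v),np.degrees(np.arctan2(v[1],v[0])))
for z in(.138,.140,.142):
    d=P([(239,84),(238.5,262)],z);v=d[0]-d[1];u=v/np.linalg.norm(v);print("drv",z,np.linalg.norm(v),(d[1]-.05*u).round(4),(d[0]-.09*u).round(4),np.degrees(np.arctan2(v[1],v[0])))
s,t,R=pose();print(t)
```

```text
rail [ 0.4406 -0.2844  0.006 ] [0.1115 0.0442 0.1114 0.044 ] [-115.8  -25.9   64.3  154. ]
clips [ 0.4407 -0.2845  0.024 ] 0.06418845462813905 63.87527463242868
drv 0.138 0.039937327048437825 [ 0.3957 -0.2608  0.138 ] [ 0.3956 -0.2608  0.138 ] 63.900495998569966
drv 0.14 0.039373478847838074 [ 0.3959 -0.2604  0.14  ] [ 0.3956 -0.2609  0.14  ] 63.90049599856993
drv 0.142 0.03880963064723832 [ 0.3961 -0.26    0.142 ] [ 0.3955 -0.2611  0.142 ] 63.900495998569895
[ 0.39595358 -0.26159735  0.15642687]
```

move_arm([
  [-0.02,0.65,0,0,0,0,-1],
  [-0.02,0.65,0,0,0,0,-1],
  [-0.02,0.65,0,0,0,0,-1],
  [-0.02,0.65,0,0,0,0,-1],
  [-0.02,0.65,0,0,0,0,-1],
  [-0.02,0.65,0,0,0,0,-1],
  [-0.02,0.6,0,0,0,0,-1],
  [-0.01,0.55,0,0,0,0,-1],
  [0,0,1.5,0,0,0,-1],
  [0,0,1.5,0,0,0,-1],
  [0,0,1.5,0,0,0,-1],
  [0,0,1.5,0,0,0,-1],
  [0,0,1,0,0,0,-1],
  [0,0,1,0,0,0,-1],
  [0,0,1,0,0,0,-1],
  [0,0,0.6,0,0,0,-1],
  [0,0,0.4,0,0,0,-1],
  [0,0,0,0,0,0,-1],
  [0,0,0,0,0,0,-1],
  [0,0,0,0,0,0,-1],
])

```text
time: 8.85
tool_pos: [0.4409, -0.2863, 0.057]
tool_rot: [0.001, 0.848, 0.53, 0.0]
contact_force: [0.0, 0.8, -0.8]
gripper_width: 0.116
grasp_force: 59.3
```

Run:
```python
from h import *
goto([.4407,-.2850,.031],63.9-90)
f=wrist("w5"); cv2.imwrite("pics/c6.png",cv2.resize(f["img"][60:360,220:440],None,fx=1.9,fy=1.9,interpolation=cv2.INTER_CUBIC))
```

```text
time 8.85 pos [ 0.4409 -0.2863  0.057 ] yaw -26.0 tilt z [ 1.e-03 -9.e-04 -1.e+00] F [ 0.   0.8 -0.8] w 0.116 g 59.3
turn z deg 0.1 shift cm [ 0.11 -0.08  2.6 ]
```

View pics/c6.png

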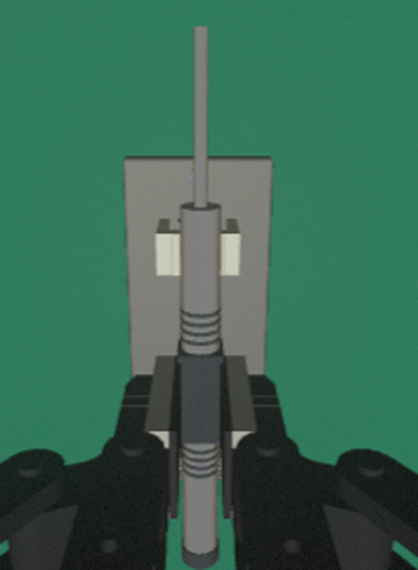

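The handle (x 200) sits centred between the clip jaws (157–241). Press down.

move_arm([
  [0,0,0.4,0,0,0,-1],
  [0,0,0.4,0,0,0,-1],
  [0,0,0.3,0,0,0,-1],
  [0,0,0.3,0,0,0,-1],
  [0,0,0.2,0,0,0,-1],
  [0,0,0.2,0,0,0,-1],
  [0,0,0.2,0,0,0,-1],
  [0,0,0.2,0,0,0,-1],
  [0,0,0.2,0,0,0,-1],
  [0,0,0.2,0,0,0,-1],
  [0,0,0,0,0,0,-1],
  [0,0,0,0,0,0,-1],
  [0,0,0,0,0,0,-1],
  [0,0,0,0,0,0,-1],
])

```text
time: 10.07
tool_pos: [0.4404, -0.2858, 0.0319]
tool_rot: [-0.001, 0.848, 0.53, -0.0]
contact_force: [-5.4, 3.5, 13.8]
gripper_width: 0.12
grasp_force: 61.0
```

Run:
```python
from h import *
goto([.4407,-.2850,.031],63.9-90)
```

```text
time 10.07 pos [ 0.4404 -0.2858  0.0319] yaw -26.0 tilt z [-0.0015  0.0011 -1.    ] F [-5.4  3.5 13.8] w 0.12 g 61.0
turn z deg 0.1 shift cm [ 0.08 -0.01  0.09]
```

move_arm([
  [0,0,0.1,0,0,0,-1],
  [0,0,0.1,0,0,0,-1],
  [0,0,0,0,0,0,-1],
  [0,0,0,0,0,0,-1],
])

```text
time: 10.4
tool_pos: [0.4406, -0.2859, 0.0317]
tool_rot: [-0.002, 0.848, 0.53, -0.001]
contact_force: [-11.1, 7.8, 26.1]
gripper_width: 0.114
grasp_force: 62.6
```

Run:
```python
from h import *
goto([.4407,-.2850,.031],63.9-90)
f=manip.grab_frame("scene"); a=w2px(f,[.4407,-.2845,.015])[0].astype(int);print(a)
A=cv2.resize(f["img"][a[1]-30:a[1]+30,a[0]-35:a[0]+35],None,fx=8,fy=8,interpolation=cv2.INTER_CUBIC)
cv2.imwrite("pics/c7.png",A)
```

```text
time 10.4 pos [ 0.4406 -0.2859  0.0317] yaw -25.99 tilt z [-0.0026  0.0019 -1.    ] F [-11.1   7.8  26.1] w 0.114 g 62.6
turn z deg 0.11 shift cm [ 0.09 -0.03  0.07]
[256 179]
```

View pics/c7.png

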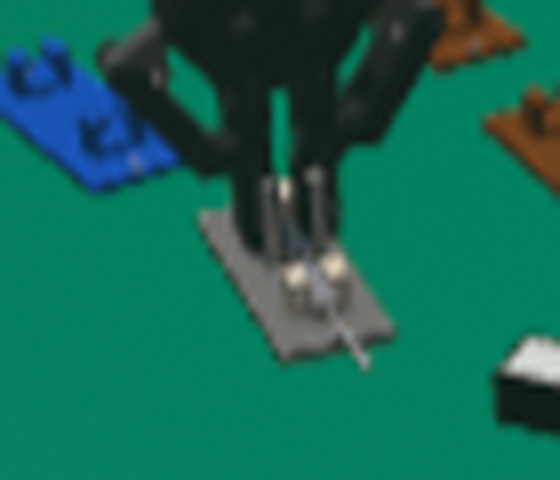

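The handle sits low between the white lips of the front clip (315,280) and the stop is stiff: seated. Unload, release, rise.

move_arm([
  [0,0,-0.15,0,0,0,-1],
  [0,0,-0.05,0,0,0,-1],
  [0,0,0,0,0,0,-0.7],
  [0,0,0,0,0,0,-0.6],
  [0,0,0,0,0,0,-0.5],
  [0,0,0,0,0,0,-0.4],
  [0,0,0,0,0,0,-0.3],
  [0,0,0,0,0,0,-0.3],
  [0,0,-0.5,0,0,0,-0.3],
  [0,0,-1,0,0,0,-0.3],
  [0,0,-2,0,0,0,-0.3],
  [0,0,-2.5,0,0,0,-0.3],
  [0,0,-2.5,0,0,0,0],
  [0,0,-2.5,0,0,0,0.5],
  [0,0,-2.5,0,0,0,0.5],
  [0,0,-2.5,0,0,0,0.5],
  [0,0,0,0,0,0,0.5],
  [0,0,0,0,0,0,0.5],
])

```text
time: 11.95
tool_pos: [0.4415, -0.2868, 0.1936]
tool_rot: [0.003, 0.848, 0.53, 0.001]
contact_force: [-0.5, 0.4, 0.3]
gripper_width: 0.751
grasp_force: 0.0
```

Run:
```python
from h import *
goto([.451,.0209,.20],28)
f=wrist("w8"); cv2.imwrite("pics/c8.png",cv2.resize(f["img"][50:300,240:400],None,fx=2.4,fy=2.4,interpolation=cv2.INTER_CUBIC))
```

```text
time 11.95 pos [ 0.4415 -0.2868  0.1936] yaw -26.0 tilt z [ 0.0042 -0.0037 -1.    ] F [-0.5  0.4  0.3] w 0.751 g 0.0
turn z deg -54.0 shift cm [26.72 15.28 -0.64]
```

View pics/c8.png

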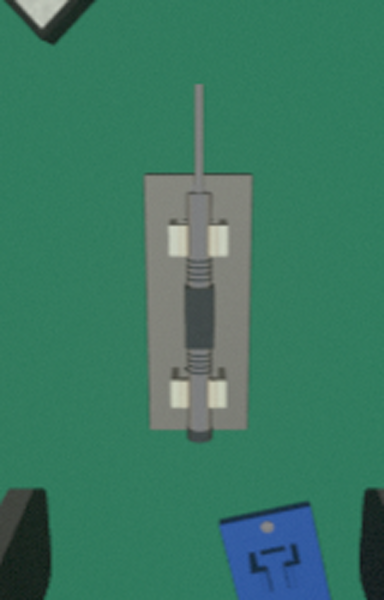

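Driver lies centred in both clips: cap end (200,441), handle front (200,192), tip (199,84), clips (198,240), (199,393). Check its height by scale.

Run:
```python
from h import *
f=dict(np.load("pics/w8.npz"))
P=lambda l,z:px2w(f,(np.array(l)+.5)/2.4-.5+[240,50],z)
for z in(.015,.025):
    d=P([(199,84),(199.5,192.5),(200,441)],z);print(z,np.linalg.norm(d[0]-d[1]),np.linalg.norm(d[1]-d[2]),np.linalg.norm(d[0]-d[2]), (d[0]*55+d[2]*90)/145)
w=P([(144,174),(150,430),(247,430),(252,174)],.006);print(w.mean(0),np.linalg.norm(w[0]-w[1]),np.linalg.norm(w[2]-w[3]))
c=P([(177,240),(218,240),(179,393),(218,393)],.024);print(c.mean(0))
```

```text
0.015 0.039961701796089606 0.10659016360521084 0.14655176359152505 [ 0.44021481 -0.28620596  0.015     ]
0.025 0.03863847009063 0.10306069720029548 0.1416990688523259 [ 0.4414218  -0.28376602  0.025     ]
[ 0.44035392 -0.28458114  0.006     ] 0.11160978980987668 0.11169657246643662
[ 0.44054374 -0.28406173  0.024     ]
```

Scale fits home height. Next the heat sink.

move_arm([
  [0,0,0,0,0,-6.75,0.6],
  [0,0,0,0,0,-6.75,0.6],
  [0,0,0,0,0,-6.75,0.6],
  [0,0,0,0,0,-6.75,0.6],
  [0,0,0,0,0,-6.75,0.6],
  [0,0,0,0,0,-6.75,0.6],
  [0,0,0,0,0,-6.75,0.6],
  [0,0,0,0,0,-6.75,0.6],
])

```text
time: 12.67
tool_pos: [0.4396, -0.2851, 0.1883]
tool_rot: [-0.002, 0.513, 0.859, 0.0]
contact_force: [-0.5, -0.2, 0.8]
gripper_width: 0.803
grasp_force: 0.0
```

move_arm([
  [1.91,1.09,0,0,0,0,1],
  [1.91,1.09,0,0,0,0,1],
  [1.91,1.09,0,0,0,0,1],
  [1.91,1.09,0,0,0,0,1],
  [1.91,1.09,0,0,0,0,1],
  [1.91,1.09,0,0,0,0,1],
  [1.91,1.09,0,0,0,0,1],
  [1.91,1.09,0,0,0,0,1],
  [1.91,1.09,0,0,0,0,1],
  [1.91,1.09,0,0,0,0,1],
  [1.91,1.09,0,0,0,0,1],
  [1.91,1.09,0,0,0,0,1],
  [1.91,1.09,0,0,0,0,1],
  [1.91,1.09,0,0,0,0,1],
  [0,0,0,0,0,0,1],
  [0,0,0,0,0,0,1],
  [0,0,0,0,0,0,1],
])

```text
time: 14.08
tool_pos: [0.4491, 0.0216, 0.1892]
tool_rot: [-0.001, 0.515, 0.857, -0.001]
contact_force: [0.1, -0.9, 0.5]
gripper_width: 0.998
grasp_force: 0.0
```

Run:
```python
from h import *
goto([.451,.0209,.068],28)
f=wrist("w9"); c=w2px(f,[.452,.019,.05])[0].astype(int);print(c)
cv2.imwrite("pics/c9.png",cv2.resize(f["img"][c[1]-80:c[1]+80,c[0]-80:c[0]+80],None,fx=3.6,fy=3.6,interpolation=cv2.INTER_CUBIC))
```

```text
time 14.08 pos [0.4491 0.0216 0.1892] yaw 28.0 tilt z [-2.e-03 -2.e-04 -1.e+00] F [ 0.1 -0.9  0.5] w 0.998 g 0.0
turn z deg 0.0 shift cm [-0.15  0.14 12.12]
[326 198]
```

View pics/c9.png

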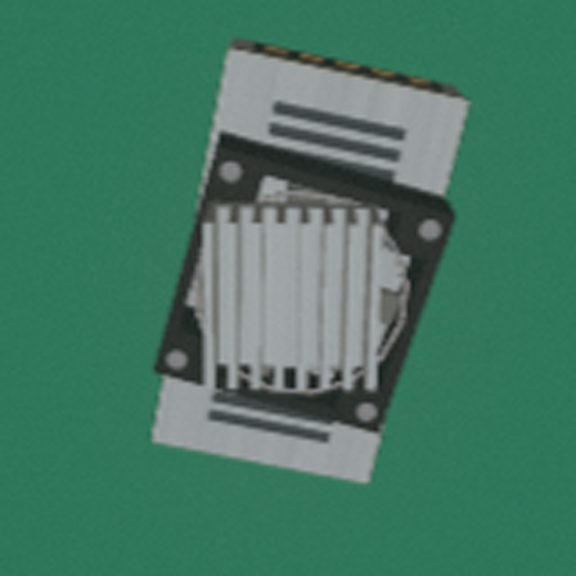

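Heat sink top now at corners (207,222),(207,388),(376,388),(382,222), fins vertical; fan corners (216,140),(453,214),(380,432),(156,373); supply (230,46),(468,99),(370,483),(152,442).

Run:
```python
from h import *
f=dict(np.load("pics/w9.npz"))
P=lambda l,z:px2w(f,(np.array(l)+.5)/3.6-.5+[246,118],z)
def rect(n,l,z):
    w=P(l,z); e=np.roll(w,-1,0)-w; L=np.linalg.norm(e,axis=1)
    print(n,w.mean(0).round(4),L.round(3),np.degrees(np.arctan2(e[:,1],e[:,0])).round(1)); return w.mean(0)
h=rect("hs",[(207,222),(207,388),(376,388),(382,222)],.068)
rect("fan",[(216,142),(156,373),(380,430),(453,212)],.048)
rect("sup",[(230,48),(152,442),(370,483),(468,100)],.028)
goto([*h[:2],.068],28)
```

```text
hs [0.4513 0.0208 0.068 ] [0.04  0.04  0.04  0.039] [ -63.3   28.1  117.5 -152. ]
fan [0.4547 0.019  0.048 ] [0.061 0.059 0.06  0.059] [ -77.5   12.6  102.4 -168.6]
sup [0.4566 0.0169 0.028 ] [0.11  0.062 0.109 0.061] [ -74.3   16.3  106.4 -164.1]
time 14.13 pos [0.4492 0.0213 0.1895] yaw 27.96 tilt z [-1.6e-03 -2.0e-04 -1.0e+00] F [ 0.3 -1.2  0.6] w 0.997 g 0.0
turn z deg -0.04 shift cm [-0.14  0.16 12.15]
```

move_arm([
  [-0.05,0.04,2,0,0,0,1],
  [-0.05,0.04,2,0,0,0,1],
  [-0.05,0.04,2,0,0,0,1],
  [0,0.04,2,0,0,0,1],
  [0,0,1.5,0,0,0,0.8],
  [0,0,1.2,0,0,0,0.6],
  [0,0,0.8,0,0,0,0.5],
  [0,0,0.5,0,0,0,0.4],
  [0,0,0,0,0,0,0.25],
  [0,0,0,0,0,0,0.1],
  [0,0,0,0,0,0,0],
  [0,0,0,0,0,0,-0.1],
  [0,0,0,0,0,0,-0.3],
  [0,0,0,0,0,0,-0.5],
  [0,0,0,0,0,0,-0.5],
  [0,0,0,0,0,0,-0.5],
])

```text
time: 15.47
tool_pos: [0.4529, 0.0211, 0.0716]
tool_rot: [0.001, 0.515, 0.857, 0.0]
contact_force: [-0.8, -0.1, 5.4]
gripper_width: 0.451
grasp_force: 61.1
```

Run:
```python
from h import *
goto([.4513,.0208,.069],28)
```

```text
time 15.47 pos [0.4529 0.0211 0.0716] yaw 28.0 tilt z [ 2.4e-03 -5.0e-04 -1.0e+00] F [-0.8 -0.1  5.4] w 0.451 g 61.1
turn z deg 0.0 shift cm [ 0.05 -0.15  0.26]
```

move_arm([
  [0,0,-0.2,0,0,0,-0.5],
  [0,0,-0.4,0,0,0,-0.5],
  [0,0,-0.8,0,0,0,-0.5],
  [0,0,-1.5,0,0,0,-0.5],
  [0,0,-2,0,0,0,-0.5],
  [0,0,-2,0,0,0,-0.5],
  [0,0,-2,0,0,0,-0.5],
  [0,0,-1,0,0,0,-0.5],
  [0,0,0,0,0,0,-0.5],
])

```text
time: 16.22
tool_pos: [0.4534, 0.0212, 0.1725]
tool_rot: [0.003, 0.515, 0.857, 0.001]
contact_force: [0.8, 0.5, -0.5]
gripper_width: 0.448
grasp_force: 60.4
```

Run:
```python
from h import *
goto([.445,.278,.15],28)
```

```text
time 16.22 pos [0.4534 0.0212 0.1725] yaw 28.0 tilt z [ 5.6e-03 -6.0e-04 -1.0e+00] F [ 0.8  0.5 -0.5] w 0.448 g 60.4
turn z deg 0.0 shift cm [23.07 11.31  2.25]
```

move_arm([
  [1.65,0.81,0,0,0,0,-0.5],
  [1.65,0.81,0,0,0,0,-0.5],
  [1.65,0.81,0,0,0,0,-0.5],
  [1.65,0.81,0,0,0,0,-0.5],
  [1.65,0.81,0,0,0,0,-0.5],
  [1.65,0.81,0,0,0,0,-0.5],
  [1.65,0.81,0,0,0,0,-0.5],
  [1.65,0.81,0,0,0,0,-0.5],
  [1.65,0.81,0,0,0,0,-0.5],
  [1.65,0.81,0,0,0,0,-0.5],
  [1.65,0.81,0,0,0,0,-0.5],
  [1.65,0.81,0,0,0,0,-0.5],
  [1.65,0.81,0,0,0,0,-0.5],
  [1.65,0.81,0,0,0,0,-0.5],
  [0,0,2,0,0,0,-0.5],
  [0,0,2,0,0,0,-0.5],
  [0,0,2,0,0,0,-0.5],
  [0,0,2,0,0,0,-0.5],
  [0,0,2,0,0,0,-0.5],
  [0,0,2,0,0,0,-0.5],
])

```text
time: 17.88
tool_pos: [0.4422, 0.278, 0.0467]
tool_rot: [-0.001, 0.515, 0.857, -0.001]
contact_force: [-0.1, -0.8, -0.0]
gripper_width: 0.452
grasp_force: 60.4
```

move_arm([
  [0,0,0,0,0,0,-0.5],
  [0,0,0,0,0,0,-0.5],
])

```text
time: 18.05
tool_pos: [0.4416, 0.2776, 0.047]
tool_rot: [-0.002, 0.515, 0.857, -0.002]
contact_force: [-0.4, 0.2, -0.2]
gripper_width: 0.45
grasp_force: 60.5
```

Run:
```python
from h import *
goto([.445,.278,.0266],28)
f=manip.grab_frame("top");g=f["img"].astype(int)
f=dict(np.load("pics/w9.npz"))
```

```text
time 18.05 pos [0.4416 0.2776 0.047 ] yaw 28.0 tilt z [-0.0049 -0.0022 -1.    ] F [-0.4  0.2 -0.2] w 0.45 g 60.5
turn z deg -0.0 shift cm [-0.13  0.32  2.04]
```

move_arm([
  [-0.05,0.1,0.5,0,0,0,-0.5],
  [-0.05,0.1,0.5,0,0,0,-0.5],
  [0,0,0.4,0,0,0,-0.5],
  [0,0,0.3,0,0,0,-0.5],
  [0,0,0.2,0,0,0,-0.5],
  [0,0,0.1,0,0,0,-0.5],
  [0,0,0,0,0,0,-0.5],
])

```text
time: 18.68
tool_pos: [0.4456, 0.2785, 0.0291]
tool_rot: [-0.0, 0.515, 0.857, -0.0]
contact_force: [-0.3, -0.1, -0.1]
gripper_width: 0.452
grasp_force: 60.5
```

move_arm([
  [0,0,0.1,0,0,0,-0.5],
  [0,0,0.1,0,0,0,-0.5],
  [0,0,0,0,0,0,-0.5],
])

```text
time: 18.93
tool_pos: [0.4457, 0.2786, 0.0273]
tool_rot: [0.0, 0.515, 0.857, -0.0]
contact_force: [0.6, -0.3, -1.7]
gripper_width: 0.45
grasp_force: 60.5
```

move_arm([
  [0,0,0.1,0,0,0,-0.5],
  [0,0,0.1,0,0,0,-0.5],
  [0,0,0,0,0,0,-0.5],
])

```text
time: 19.18
tool_pos: [0.446, 0.2786, 0.0267]
tool_rot: [-0.0, 0.515, 0.857, -0.0]
contact_force: [-4.6, -3.1, 9.0]
gripper_width: 0.447
grasp_force: 61.5
```

Contact. Release gently and rise.

move_arm([
  [0,0,-0.1,0,0,0,-0.1],
  [0,0,0,0,0,0,0],
  [0,0,0,0,0,0,0.1],
  [0,0,0,0,0,0,0.2],
  [0,0,0,0,0,0,0.3],
  [0,0,-0.5,0,0,0,0.35],
  [0,0,-1,0,0,0,0.4],
  [0,0,-2,0,0,0,0.5],
  [0,0,-2.5,0,0,0,0.7],
  [0,0,-2.5,0,0,0,1],
  [0,0,-2.5,0,0,0,1],
  [0,0,-2.5,0,0,0,1],
  [0,0,-2.5,0,0,0,1],
  [0,0,0,0,0,0,1],
])

```text
time: 20.35
tool_pos: [0.4488, 0.28, 0.194]
tool_rot: [0.003, 0.515, 0.857, 0.005]
contact_force: [-0.1, -0.1, 0.5]
gripper_width: 1.0
grasp_force: 0.0
```

Run:
```python
from h import *
goto([.4547,.019,.19],13)
f=wrist("w10"); cv2.imwrite("pics/c10.png",f["img"][80:320,200:440])
```

```text
time 20.35 pos [0.4488 0.28   0.194 ] yaw 28.0 tilt z [ 0.0109  0.0048 -0.9999] F [-0.1 -0.1  0.5] w 1.0 g 0.0
turn z deg 15.0 shift cm [-25.56  -5.3    0.4 ]
```

View pics/c10.png

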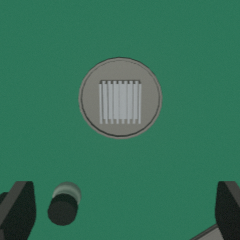

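The heat sink lies flat, centred in the dish ((120,100) vs dish centre (120,97)); jar untouched at (65,205). Now the fan.

move_arm([
  [0,0,0,0,0,5,1],
  [0,0,0,0,0,5,1],
  [0,0,0,0,0,5,1],
  [-1.82,-0.38,0,0,0,0,1],
  [-1.82,-0.38,0,0,0,0,1],
  [-1.82,-0.38,0,0,0,0,1],
  [-1.82,-0.38,0,0,0,0,1],
  [-1.82,-0.38,0,0,0,0,1],
  [-1.82,-0.38,0,0,0,0,1],
  [-1.82,-0.38,0,0,0,0,1],
  [-1.82,-0.38,0,0,0,0,1],
  [-1.82,-0.38,0,0,0,0,1],
  [-1.82,-0.38,0,0,0,0,1],
  [-1.82,-0.38,0,0,0,0,1],
  [-1.82,-0.38,0,0,0,0,1],
  [-1.82,-0.38,0,0,0,0,1],
  [-1.82,-0.38,0,0,0,0,1],
  [0,0,0,0,0,0,1],
  [0,0,0,0,0,0,1],
  [0,0,0,0,0,0,1],
])

```text
time: 22.07
tool_pos: [0.4508, 0.0188, 0.1858]
tool_rot: [-0.001, 0.623, 0.783, -0.0]
contact_force: [-0.3, 0.2, -0.7]
gripper_width: 1.001
grasp_force: 0.0
```

Run:
```python
from h import *
goto([.4547,.019,.048],12.5)
f=wrist("w11")
# detect fan (black) blob: silver supply outline check
g=f["img"]; m=((g.max(2)<75)).astype(np.uint8)
h=cv2.cvtColor(g,cv2.COLOR_BGR2HSV); obj=(h[...,1]<70).astype(np.uint8)
c=w2px(f,[.4547,.019,.048])[0]; n,l,st,ce=cv2.connectedComponentsWithStats(obj)
i=l[int(c[1]),int(c[0])]
k=np.argwhere(l==i)[:,::-1]; w=px2w(f,k,.028)[:,:2].astype(np.float32)*1000; print(cv2.minAreaRect(w))
```

```text
time 22.07 pos [0.4508 0.0188 0.1858] yaw 12.99 tilt z [-9.e-04  6.e-04 -1.e+00] F [-0.3  0.2 -0.7] w 1.001 g 0.0
turn z deg 0.49 shift cm [-0.06  0.38 13.78]
((454.9822998046875, 17.929027557373047), (66.08406066894531, 112.60549926757812), 14.518550872802734)
```

move_arm([
  [0,0.1,2,0,0,0.5,1],
  [0,0.1,2,0,0,0,1],
  [-0.05,0.1,2,0,0,0,1],
  [0,0.08,2,0,0,0,1],
  [0,0,1.5,0,0,0,1],
  [0,0,1.5,0,0,0,1],
  [0,0,1,0,0,0,1],
  [0,0,0.8,0,0,0,1],
  [0,0,0.6,0,0,0,1],
  [0,0,0.4,0,0,0,1],
  [0,0,0,0,0,0,0.9],
  [0,0,0,0,0,0,0.8],
  [0,0,0,0,0,0,0.7],
])

```text
time: 23.2
tool_pos: [0.4557, 0.0186, 0.0491]
tool_rot: [0.001, 0.626, 0.78, 0.0]
contact_force: [0.4, 0.4, -0.6]
gripper_width: 0.851
grasp_force: 0.0
```

Run:
```python
from h import *
goto([.4547,.019,.048],12.5)
f=wrist("w12")
c=w2px(f,[.4547,.019,.048])[0];print(c)
cv2.imwrite("pics/c12.png",f["img"][40:400,100:540])
```

```text
time 23.2 pos [0.4557 0.0186 0.0491] yaw 12.49 tilt z [ 1.4e-03 -2.0e-04 -1.0e+00] F [ 0.4  0.4 -0.6] w 0.851 g 0.0
turn z deg -0.01 shift cm [ 0.06 -0.09  0.11]
[323.0006743  282.98278093]
```

move_arm([
  [0,0,0,0,0,0,0.6],
  [0,0,0,0,0,0,0.5],
  [0,0,0,0,0,0,0.4],
  [0,0,0,0,0,0,0.3],
  [0,0,0,0,0,0,0.1],
  [0,0,0,0,0,0,0],
  [0,0,0,0,0,0,0],
  [0,0,0,0,0,0,0],
])

```text
time: 23.92
tool_pos: [0.4557, 0.0185, 0.0493]
tool_rot: [0.001, 0.626, 0.78, 0.0]
contact_force: [-1.3, -0.1, 5.3]
gripper_width: 0.681
grasp_force: 65.4
```

move_arm([
  [0,0,-0.2,0,0,0,0],
  [0,0,-0.2,0,0,0,0],
  [0,0,-0.3,0,0,0,0],
  [0,0,-0.3,0,0,0,0],
  [0,0,0,0,0,0,0],
  [0,0,0,0,0,0,0],
])

```text
time: 24.42
tool_pos: [0.4551, 0.0186, 0.0585]
tool_rot: [0.0, 0.626, 0.78, 0.0]
contact_force: [0.7, -0.2, -0.9]
gripper_width: 0.687
grasp_force: 64.7
```

Fan lifted alone (≈0.9 N). On to the square tray; refine its pose numerically with the top view.

move_arm([
  [0,0,-1,0,0,0,0],
  [0,0,-2,0,0,0,0],
  [0,0,-2,0,0,0,0],
  [0,0,-2,0,0,0,0],
  [0,0,-1.5,0,0,-6.9,0],
  [0,0,0,0,0,-6.9,0],
  [0,0,0,0,0,0,0],
  [0,0,0,0,0,0,0],
])

```text
time: 25.08
tool_pos: [0.4549, 0.0187, 0.1436]
tool_rot: [0.0, 0.529, 0.849, 0.0]
contact_force: [-0.0, 0.3, -1.3]
gripper_width: 0.684
grasp_force: 64.7
```

Run:
```python
from h import *
f=manip.grab_frame("top");cv2.imwrite("pics/top2.png",f["img"])
g=cv2.imread("pics/top0.png"); h=cv2.cvtColor(g,cv2.COLOR_BGR2HSV); m=(h[...,1]<90).astype(np.uint8)
n,l,st,ce=cv2.connectedComponentsWithStats(m)
for u,v in((345,128),(236,132),(182,206)):
    i=l[v,u]; k=np.argwhere(l==i)[:,::-1]; w=px2w(f,k,.008)[:,:2].astype(np.float32)*1000; print(len(k),w.mean(0),cv2.minAreaRect(w))
goto([.66,-.144,.14],26.3)
```

```text
996 [ 660.04535 -143.86922] ((660.323974609375, -143.59585571289062), (87.63610076904297, 86.8602523803711), 26.0955867767334)
1716 [646.7612  148.92728] ((647.1613159179688, 149.38636779785156), (138.6407928466797, 91.77361297607422), 65.64046478271484)
892 [445.81708 278.32806] ((446.63818359375, 278.30859375), (83.24954986572266, 86.38872528076172), 0.09797735512256622)
time 25.13 pos [0.4546 0.0187 0.143 ] yaw 26.13 tilt z [-8.e-04  1.e-04 -1.e+00] F [-0.6  0.2 -1.9] w 0.677 g 64.7
turn z deg -0.17 shift cm [-23.68  11.2    0.3 ]
```

move_arm([
  [-1.69,0.8,0,0,0,0,0],
  [-1.69,0.8,0,0,0,0,0],
  [-1.69,0.8,0,0,0,0,0],
  [-1.69,0.8,0,0,0,0,0],
  [-1.69,0.8,0,0,0,0,0],
  [-1.69,0.8,0,0,0,0,0],
  [-1.69,0.8,0,0,0,0,0],
  [-1.69,0.8,0,0,0,0,0],
  [-1.69,0.8,0,0,0,0,0],
  [-1.69,0.8,0,0,0,0,0],
  [-1.69,0.8,0,0,0,0,0],
  [-1.69,0.8,0,0,0,0,0],
  [-1.69,0.8,0,0,0,0,0],
  [-1.69,0.8,0,0,0,0,0],
  [0,0,2,0,0,0,0],
  [0,0,2,0,0,0,0],
  [0,0,2,0,0,0,0],
  [0,0,2,0,0,0,0],
  [0,0,1.5,0,0,0,0],
  [0,0,0,0,0,0,0],
])

```text
time: 26.8
tool_pos: [0.6568, -0.1427, 0.0427]
tool_rot: [-0.005, 0.528, 0.849, -0.001]
contact_force: [-0.7, 1.0, -2.8]
gripper_width: 0.681
grasp_force: 64.7
```

move_arm([
  [0,0,0,0,0,0,0],
  [0,0,0,0,0,0,0],
])

```text
time: 26.97
tool_pos: [0.6609, -0.144, 0.0493]
tool_rot: [0.001, 0.528, 0.849, 0.0]
contact_force: [-0.2, -0.2, 0.2]
gripper_width: 0.685
grasp_force: 64.7
```

Run:
```python
from h import *
goto([.660,-.144,.024],26.1)
```

```text
time 26.97 pos [ 0.6609 -0.144   0.0493] yaw 26.26 tilt z [ 1.3e-03 -4.0e-04 -1.0e+00] F [-0.2 -0.2  0.2] w 0.685 g 64.7
turn z deg 0.16 shift cm [ 0.04 -0.08  2.53]
```

move_arm([
  [0,0,0.4,0,0,0,0],
  [0,0,0.4,0,0,0,0],
  [0,0,0.4,0,0,0,0],
  [0,0,0.3,0,0,0,0],
  [0,0,0.3,0,0,0,0],
  [0,0,0.2,0,0,0,0],
  [0,0,0,0,0,0,0],
  [0,0,0,0,0,0,0],
  [0,0,0,0,0,0,0],
])

```text
time: 27.72
tool_pos: [0.6604, -0.1439, 0.0284]
tool_rot: [0.0, 0.528, 0.849, 0.0]
contact_force: [0.6, 0.2, -1.7]
gripper_width: 0.684
grasp_force: 64.7
```

move_arm([
  [0,0,0.15,0,0,0,0],
  [0,0,0.15,0,0,0,0],
  [0,0,0,0,0,0,0],
  [0,0,0,0,0,0,0],
])

```text
time: 28.05
tool_pos: [0.6601, -0.1438, 0.0251]
tool_rot: [-0.0, 0.528, 0.849, -0.0]
contact_force: [-0.1, -0.1, -1.0]
gripper_width: 0.685
grasp_force: 64.7
```

move_arm([
  [0,0,0.1,0,0,0,0],
  [0,0,0.1,0,0,0,0],
  [0,0,0,0,0,0,0],
  [0,0,0,0,0,0,0],
])

```text
time: 28.38
tool_pos: [0.6605, -0.1439, 0.0243]
tool_rot: [0.0, 0.528, 0.849, -0.0]
contact_force: [-2.7, 1.3, 6.0]
gripper_width: 0.689
grasp_force: 65.3
```

move_arm([
  [0,0,-0.1,0,0,0,0.35],
  [0,0,0,0,0,0,0.4],
  [0,0,0,0,0,0,0.45],
  [0,0,0,0,0,0,0.5],
  [0,0,-0.2,0,0,0,0.55],
  [0,0,-0.5,0,0,0,0.6],
  [0,0,-1,0,0,0,0.7],
  [0,0,-2,0,0,0,1],
  [0,0,-2.5,0,0,0,1],
  [0,0,-2.5,0,0,0,1],
  [0,0,-2.5,0,0,0,1],
  [0,0,-2,0,0,0,1],
  [0,0,0,0,0,0,1],
  [0,0,0,0,0,0,1],
])

```text
time: 29.55
tool_pos: [0.6615, -0.1443, 0.1593]
tool_rot: [0.002, 0.528, 0.849, 0.001]
contact_force: [-0.4, -1.0, -0.2]
gripper_width: 0.999
grasp_force: 0.0
```

Run:
```python
from h import *
f=wrist("w13"); g=f["img"]
c=w2px(f,[.66,-.144,.023])[0]; print(c)
m=(g.max(2)<60).astype(np.uint8); n,l,st,ce=cv2.connectedComponentsWithStats(m)
for i in range(1,n):
    if st[i,4]>300 and abs(ce[i]-c).max()<60:
        k=np.argwhere(l==i)[:,::-1]; print(st[i],cv2.minAreaRect((px2w(f,k,.023)[:,:2]*1000).astype(np.float32)))
x,y=c.astype(int); g2=g[max(0,y-100):y+100,x-100:x+100]; cv2.imwrite("pics/c13.png",g2)
goto([.4566,.0169,.14],16.1)
```

```text
[322.86040131 193.7990626 ]
[ 289  155   70   71 1522] ((659.1943969726562, -141.7500762939453), (58.65461730957031, 62.44804382324219), 25.07132339477539)
time 29.6 pos [ 0.6604 -0.1439  0.157 ] yaw 26.3 tilt z [ 1.1e-03 -4.0e-04 -1.0e+00] F [ 0.3  0.  -1.6] w 1.0 g 0.0
turn z deg 10.2 shift cm [ 21.1  -15.12   1.7 ]
```

Fan found flat at (0.659,-0.142), well inside the tray. Now the supply.

move_arm([
  [0,0,0,0,0,5.1,1],
  [0,0,0,0,0,5.1,1],
  [1.51,-1.08,0,0,0,0,1],
  [1.51,-1.08,0,0,0,0,1],
  [1.51,-1.08,0,0,0,0,1],
  [1.51,-1.08,0,0,0,0,1],
  [1.51,-1.08,0,0,0,0,1],
  [1.51,-1.08,0,0,0,0,1],
  [1.51,-1.08,0,0,0,0,1],
  [1.51,-1.08,0,0,0,0,1],
  [1.51,-1.08,0,0,0,0,1],
  [1.51,-1.08,0,0,0,0,1],
  [1.51,-1.08,0,0,0,0,1],
  [1.51,-1.08,0,0,0,0,1],
  [1.51,-1.08,0,0,0,0,1],
  [1.51,-1.08,0,0,0,0,1],
  [0,0,0,0,0,0,1],
  [0,0,0,0,0,0,1],
  [0,0,0,0,0,0,1],
])

```text
time: 31.18
tool_pos: [0.4563, 0.0171, 0.1556]
tool_rot: [-0.0, 0.601, 0.799, -0.0]
contact_force: [-0.3, -0.3, -0.3]
gripper_width: 1.001
grasp_force: 0.0
```

Run:
```python
from h import *
f=wrist("w14"); g=f["img"]
c=w2px(f,[.4566,.0169,.028])[0]; h=cv2.cvtColor(g,cv2.COLOR_BGR2HSV)
m=((h[...,1]<60)&(g.max(2)>110)).astype(np.uint8); m=cv2.morphologyEx(m,cv2.MORPH_CLOSE,np.ones((9,9)))
n,l,st,ce=cv2.connectedComponentsWithStats(m); i=l[int(c[1]),int(c[0])]; print(c,st[i])
k=np.argwhere(l==i)[:,::-1]; r=cv2.minAreaRect((px2w(f,k,.028)[:,:2]*1000).astype(np.float32)); print(r)
goto([r[0][0]/1000,r[0][1]/1000,.029],16.1)
```

```text
[325.38689347 198.84146691] [ 287  133   78  125 9199]
((456.4642639160156, 16.799758911132812), (62.044593811035156, 109.17393493652344), 15.865257263183594)
time 31.23 pos [0.4566 0.0169 0.1558] yaw 16.07 tilt z [-7.e-04 -1.e-04 -1.e+00] F [-0.4  1.2 -0.3] w 0.998 g 0.0
turn z deg -0.03 shift cm [-1.000e-02 -2.000e-02  1.268e+01]
```

Perfect alignment. Descend and grip.

move_arm([
  [0,0,2,0,0,0,1],
  [0,0,2,0,0,0,1],
  [0,0,2,0,0,0,1],
  [0,0,2,0,0,0,1],
  [0,0,1.5,0,0,0,1],
  [0,0,1.2,0,0,0,1],
  [0,0,1,0,0,0,1],
  [0,0,0.6,0,0,0,1],
  [0,0,0.4,0,0,0,1],
  [0,0,0,0,0,0,0.8],
  [0,0,0,0,0,0,0.7],
  [0,0,0,0,0,0,0.6],
  [0,0,0,0,0,0,0.5],
  [0,0,0,0,0,0,0.4],
  [0,0,0,0,0,0,0.2],
  [0,0,0,0,0,0,0],
  [0,0,0,0,0,0,0],
  [0,0,0,0,0,0,0],
])

```text
time: 32.73
tool_pos: [0.4571, 0.0172, 0.0306]
tool_rot: [0.001, 0.601, 0.799, 0.0]
contact_force: [-1.7, 0.2, 6.5]
gripper_width: 0.709
grasp_force: 64.3
```

move_arm([
  [0,0,-0.3,0,0,0,0],
  [0,0,-0.5,0,0,0,0],
  [0,0,-1,0,0,0,0],
  [0,0,-1.5,0,0,0,0],
  [0,0,-2,0,0,0,0],
  [0,0,-2,0,0,0,0],
  [0,0,-1.5,0,0,0,0],
  [0,0,0,0,0,0,0],
  [0,0,0,0,0,0,0],
  [0,0,0,0,0,0,0],
])

```text
time: 33.57
tool_pos: [0.4555, 0.0175, 0.1163]
tool_rot: [-0.001, 0.601, 0.799, -0.0]
contact_force: [0.2, -0.5, -3.4]
gripper_width: 0.706
grasp_force: 66.3
```

Run:
```python
from h import *
goto([.6468,.149,.12],65.6-90)
```

```text
time 33.57 pos [0.4555 0.0175 0.1163] yaw 16.1 tilt z [-1.7e-03  2.0e-04 -1.0e+00] F [ 0.2 -0.5 -3.4] w 0.706 g 66.3
turn z deg 40.5 shift cm [19.88 11.99 -0.37]
```

move_arm([
  [0,0,0,0,0,6.75,0],
  [0,0,0,0,0,6.75,0],
  [0,0,0,0,0,6.75,0],
  [0,0,0,0,0,6.75,0],
  [0,0,0,0,0,6.75,0],
  [0,0,0,0,0,6.75,0],
])

```text
time: 34.07
tool_pos: [0.455, 0.0175, 0.1152]
tool_rot: [-0.001, 0.842, 0.539, -0.001]
contact_force: [0.2, 0.2, -4.9]
gripper_width: 0.703
grasp_force: 66.3
```

move_arm([
  [1.42,0.856,0,0,0,0,0],
  [1.42,0.856,0,0,0,0,0],
  [1.42,0.856,0,0,0,0,0],
  [1.42,0.856,0,0,0,0,0],
  [1.42,0.856,0,0,0,0,0],
  [1.42,0.856,0,0,0,0,0],
  [1.42,0.856,0,0,0,0,0],
  [1.42,0.856,0,0,0,0,0],
  [1.42,0.856,0,0,0,0,0],
  [1.42,0.856,0,0,0,0,0],
  [1.42,0.856,0,0,0,0,0],
  [1.42,0.856,0,0,0,0,0],
  [1.42,0.856,0,0,0,0,0],
  [1.42,0.856,0,0,0,0,0],
  [0,0,2,0,0,0,0],
  [0,0,2,0,0,0,0],
  [0,0,1.5,0,0,0,0],
  [0,0,0.7,0,0,0,0],
  [0,0,0,0,0,0,0],
  [0,0,0,0,0,0,0],
])

```text
time: 35.73
tool_pos: [0.647, 0.1487, 0.0543]
tool_rot: [-0.0, 0.841, 0.542, -0.001]
contact_force: [0.6, 0.5, -3.1]
gripper_width: 0.706
grasp_force: 66.2
```

move_arm([
  [0,0,0,0,0,0,0],
  [0,0,0,0,0,0,0],
  [0,0,0,0,0,0,0],
])

```text
time: 35.98
tool_pos: [0.6486, 0.1489, 0.057]
tool_rot: [0.001, 0.841, 0.542, 0.001]
contact_force: [0.7, 0.1, -3.1]
gripper_width: 0.704
grasp_force: 66.2
```

Run:
```python
from h import *
goto([.6468,.149,.0336],65.6-90)
```

```text
time 35.98 pos [0.6486 0.1489 0.057 ] yaw -24.41 tilt z [ 2.6e-03  3.0e-04 -1.0e+00] F [ 0.7  0.1 -3.1] w 0.704 g 66.2
turn z deg -0.01 shift cm [-0.07 -0.17  2.34]
```

move_arm([
  [0,-0.05,0.4,0,0,0,0],
  [0,-0.05,0.4,0,0,0,0],
  [0,0,0.4,0,0,0,0],
  [0,0,0.3,0,0,0,0],
  [0,0,0.3,0,0,0,0],
  [0,0,0.2,0,0,0,0],
  [0,0,0.1,0,0,0,0],
  [0,0,0,0,0,0,0],
  [0,0,0,0,0,0,0],
])

```text
time: 36.73
tool_pos: [0.6469, 0.1493, 0.0344]
tool_rot: [0.0, 0.841, 0.542, 0.0]
contact_force: [0.2, -0.4, -4.4]
gripper_width: 0.706
grasp_force: 66.3
```

move_arm([
  [0,0,0.1,0,0,0,0],
  [0,0,0.1,0,0,0,0],
  [0,0,0.1,0,0,0,0],
  [0,0,0,0,0,0,0],
  [0,0,0,0,0,0,0],
])

```text
time: 37.15
tool_pos: [0.6472, 0.1493, 0.0337]
tool_rot: [0.0, 0.841, 0.542, 0.0]
contact_force: [-6.9, -1.7, 7.7]
gripper_width: 0.712
grasp_force: 67.6
```

Resting on the floor at the expected height. Release and rise.

move_arm([
  [0,0,-0.2,0,0,0,0.4],
  [0,0,0,0,0,0,0.48],
  [0,0,0,0,0,0,0.55],
  [0,0,0,0,0,0,0.6],
  [0,0,-0.2,0,0,0,0.65],
  [0,0,-0.5,0,0,0,0.7],
  [0,0,-1,0,0,0,0.8],
  [0,0,-2,0,0,0,1],
  [0,0,-2.5,0,0,0,1],
  [0,0,-2.5,0,0,0,1],
  [0,0,-2.5,0,0,0,1],
  [0,0,-2.5,0,0,0,1],
  [0,0,-2,0,0,0,1],
  [0,0,0,0,0,0,1],
  [0,0,0,0,0,0,1],
])

```text
time: 38.4
tool_pos: [0.6479, 0.1494, 0.1933]
tool_rot: [0.001, 0.841, 0.542, 0.002]
contact_force: [-0.5, -0.5, -0.2]
gripper_width: 1.002
grasp_force: 0.0
```

Run:
```python
from h import *
f=manip.grab_frame("scene"); cv2.imwrite("pics/fin.png",cv2.resize(f["img"][120:380,190:470],None,fx=2.2,fy=2.2,interpolation=cv2.INTER_CUBIC)); goto([.6468,.149,.2],-24)
```

```text
time 38.45 pos [0.6468 0.1493 0.1909] yaw -24.41 tilt z [ 1.e-03  1.e-04 -1.e+00] F [-1.   1.  -0.9] w 1.0 g 0.0
turn z deg -0.41 shift cm [-0.03  0.01 -0.91]
```

View pics/fin.png

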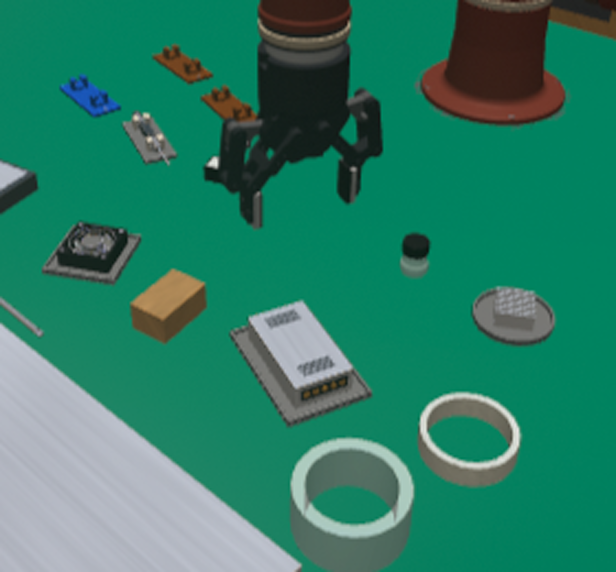

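All four parts are in place: driver in the rail (148,135), fan in its tray (92,247), supply in the long tray (303,345), heat sink in the dish (515,308). Tape and jar have not moved and the gripper is clear.

```bash
python3 -c "
from plant import manip
print(manip.job_done())"
```

```text
the job is handed in; nothing more can be done
None
```

I handed the job in at about 38 s of the 128 s. The screwdriver is in both rail clips, and the heat sink, fan and power supply lie flat in their places. The tape and jar were not disturbed, and the hand-in call gave no verdict.

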